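# Make up a bearing unit and hold it ready over the roller shaft

## Robot

A 6-joint arm with a two-finger parallel gripper is mounted at the origin on the work surface. World frame = base frame: x ahead of the robot, y to its left, z up, the work surface at z = 0. Lengths are in m, angles in rad, forces in N, time in s.
With the tool pointing down it reaches from about 0.3 to 0.875 m from the base axis. Payload 6.4 kg.
Tool frame: the origin (TCP) lies midway between the tips of the shut fingers; the grasp point (between the pads) lies 19 mm behind it; z points along the fingers, y is the line along which they close (so a half turn about z gives the same grasp; the last joint's range is limited). The gripper opens to 85 mm and grips with 20 to 120 N. Pads are 22 mm wide; open, the fingers measure 114 mm over their backs; the gripper's body (76 mm by 85 mm) begins 54 mm behind the grasp point. The pads swing forward as they close: fully open they stand 13 mm farther back than shut.
Start: joints at [-1.312, 0.181, 1.607, -0, 1.354, -0.206], TCP at [0.258, -0.514, 0.231] pointing down, gripper open.
Joint ranges: [-2.99, 2.99], [-0.89, 2.07], [0.3, 2.58], [-1.14, 4.28], [0, 2.63], [-3.12, 3.12]. Speed limits (rad/s): [2.57, 2.57, 3.01, 3.14, 3.14, 3.14].

## Interface

Orientations are given as a unit quaternion [w, x, y, z].
In Python, from bench import * gives the robot as it stands.
- The arm moves only by the tool play_rows, never from a script. Its argument "plan" is a list of rows, each a list of 3 entries, a list of its own where there are three numbers: the finger opening in mm, from 0 to 85.4, then the shift along the tool's x, y, z normalised to -1 to 1, where 1 is 40 cm, then the turn about the tool's z normalised to -1 to 1, where 1 is pi rad. A call has 1 to 10 rows; each row is the pose to reach, as a shift and turn from the pose commanded when the call began, along the tool's axes at that moment, turning the shorter way round; what a row does not reach only later rows make up. A row lasts 1/10 s, in which the tool goes at most 50 mm and 8.59 degrees, less where a joint would pass 70% of its speed; a pose out of reach is approached as far as the arm can. A call with a number of a shift or a turn outside -1 to 1 is refused whole. A call with a gripper value outside its range is refused whole. The fingers move at their own pace and stop on an object; the grip force is fixed at half the most. Time passes only in rows, so rows that repeat a pose let the fingers close. It gives the time, the measured TCP pose, the force, the opening and the grip force at its end, in the units of the state.
- get_obs(): the state, without advancing time (a new reading comes with each control period).
- camera(name): name is "side" or "top"; returns a dict with "image" (480x640x3 uint8, red, green, blue), "range_z" (480x640 float32, m along the optical axis (not along the pixel's ray), 0 where there is no reading), "intrinsics" (3x3 intrinsics, pixels), "rvec" (rotation vector, rad) and "tvec" (3), from world to camera coordinates, as OpenCV has them. Camera axes: x right, y down, z forward; pixel columns grow to the right and rows downward; lengths in m; the calibration is good to about 2 mm. A picture is of the moment at which its call begins.
- hand_in(): hands the job in; it is judged then, once.
Trained networks look in a picture, given as the dict that the camera call returned (one of the last four; its "shot" number tells which), for a name from the list of things; names that differ only in an ending like _2 or _b are one class to them, and where a whole thing is asked for, a point or a joint stands for the part that bears it (a point fixed in the world has none). Each returns a list of dicts, best first, with "conf" (0 to 1); they miss things now and then, are a little off and sometimes report something else, mostly with a low value. They report only what shows in the picture. A call takes as long as a camera call. They do not tell look-alikes from the thing itself.
- search_frame(picture, label): "rect" ([centre column, centre row, width, height] in pixels, round what is visible of it).
- masks_of(picture, label): "mask" (480x640 bool, what is visible of it) and "rect" ([centre column, centre row, width, height] in pixels, round what is visible of it).
The state is a dict: "time_s": time; "q": joint angles; "dq": joint speeds; "joint_efforts": joint torques, N m; "eef_pos": TCP position; "eef_rot": TCP orientation; "wrist_force": force on the tool from outside, world axes, zero at the start; "torque": the same for the moment, N m; "opening": opening from 0.0 (shut) to 1.0 (fully open); "grasp_force": force on a finger pad.
Only numpy, scipy, OpenCV 4.12 (cv2) and the standard library are available. Lean on these libraries where they do the work, as an engineer would, in place of code of your own. Each camera call takes 0.05 s, during which the arm holds its last target. There are 200 camera calls.

## Task

Set the small black bearing housing down inside the large one, seated on its floor, and let it go (do not drop it in). Then take the pair by the large housing, carry it over the roller lying in the wooden cradle to the shaft that stands upright in the vise, and stop with it upright and centred over the shaft, its underside about one centimetre above the shaft's end, so that a fitter can guide it on. Finish still holding it there, steady; touch neither the roller and its cradle nor the vise and its shaft with anything, and leave the other things where they are.

Things in the scene. Friction and masses are not known exactly. Their poses are not given: they have to be found in the camera images.
- large_housing: large bearing housing: round black nylon cup, open end up, straight outside 62 mm diameter, 40 mm high, inside 49 mm diameter; floor 6 mm thick with a 28 mm hole. Stands loose on the bench, 90 g. Origin: centre of the underside; z up along its axis.
- small_housing: small bearing housing: same black nylon cup, outside 44 mm diameter (3 mm foot chamfer), 60 mm high, inside 34 mm; steel floor 6 mm thick with a 24 mm hole. Loose on the bench, open end up, 100 g. Fits into the large one with 2.5 mm clearance all round; seated, its underside is 6 mm above the large one's and its rim 26 mm above the large one's rim. Origin: centre of the underside; z up.
- vise: cast-iron bench vise, fixed; brass soft jaws 100 mm wide, top 127 mm above the bench; knurled steel knob at its -x end, 72 mm high. Grips a grey steel shaft, 20 mm diameter, standing upright. Reaches 144 mm to its -x, 95 mm to its +x, 55 mm to either side in y. Origin: on the bench, exactly under the shaft's axis; z up.
- shaft_top (a point): centre of the upper end face of the upright steel shaft, 185 mm above the bench, 58 mm above the jaws; fixed to the vise; z up along the shaft.
- roller: finished conveyor roller, grey metal, 50 mm diameter, 340 mm long plus 18 mm axle stubs, lying level and wedged fast in the cradle between the housings and the vise, its top 110 mm above the bench. Origin: underside at mid-length, 60 mm above the bench; x along the roller.
- cradle: plywood cradle fixed to the bench: two posts 85 mm wide (y) and 82 mm high, 120 mm either side of the middle along x, that carry the roller. Origin: centre of its underside; x along the roller.
- sleeve: yellow polyurethane roller sleeve, a tube standing on end, 60 mm outside diameter, 70 mm high, loose; not needed. Origin: centre of the underside.
- collar: zinc-plated axle collar, a low ring lying flat, 44 mm outside diameter, 25 mm bore, 16 mm high, loose; not needed. Origin: centre of the underside.
Things that resemble listed ones, but are neither listed nor needed, are in the scene too. What is shaped like the large_housing but orange or pink is not meant.

How it is judged:
On the way, in this order (a step that is already met when the one before it is completed fails the run):
1. the small housing sits down inside the large one, which stands on the bench, and is let go (z of small_housing in the frame of large_housing between 0.003 and 0.01 m and horizontal distance between small_housing and large_housing below 0.005 m and angle between the z axis of small_housing and the z axis of large_housing, either way round below 0.12 rad and contact force between the fingers and small_housing below 0.2 N and height (world z) of large_housing below 0.006 m and angle between large_housing's own z axis and vertical below 0.1 rad), for 0.2 s.
2. the nested pair passes above the roller (z of small_housing in the frame of large_housing between 0.003 and 0.01 m and horizontal distance between small_housing and large_housing below 0.005 m and angle between the z axis of small_housing and the z axis of large_housing, either way round below 0.12 rad and y of large_housing in the frame of cradle between -0.06 and 0.06 m and x of large_housing in the frame of cradle between -0.2 and 0.2 m and height (world z) of large_housing above 0.11 m), for 0.02 s.
At the end, for the whole second after the job is handed in: The gripper holds the large housing still and upright (0.1 rad), the small one seated in it (within 5 mm of concentric, underside 3-10 mm above); pair's axis within 7 mm of the shaft's, underside 2-22 mm above its end, touching neither shaft nor vise (z of small_housing in the frame of large_housing between 0.003 and 0.01 m and horizontal distance between small_housing and large_housing below 0.005 m and angle between the z axis of small_housing and the z axis of large_housing, either way round below 0.12 rad and horizontal distance between large_housing and shaft_top below 0.007 m and z of large_housing in the frame of shaft_top between 0.002 and 0.022 m and angle between large_housing's own z axis and vertical below 0.1 rad and contact force between the fingers and large_housing above 2 N and contact force between each of large_housing, small_housing and vise below 0.2 N and linear speed of large_housing below 0.03 m/s); the arm keeps its last pose, push and grip.
It fails at once if the roller or its cradle is touched by the arm or a housing (contact force between any of the arm, the fingers, large_housing, small_housing and cradle above 0.5 N).
It fails at once if the vise or its shaft is touched by the arm or a housing (contact force between any of the arm, the fingers, large_housing, small_housing and vise above 0.5 N).
It fails at once if the sleeve or collar is moved by more than 10 mm (distance of any of sleeve, collar from where it was at the start of the episode above 0.01 m).
It fails at once if the small housing is let go over the large one while still more than 16 mm above its seat (horizontal distance between small_housing and large_housing below 0.025 m and z of small_housing in the frame of large_housing above 0.022 m and contact force between the fingers and small_housing below 0.05 N).
It also fails if it takes over 58 s, if anything falls off the work surface, if the arm or the gripper's body presses on something with over 40 N, if the wrist force passes 120 N, or if a joint passes its speed limit or range.

## Working session

There is one attempt and no reset: what is moved stays moved. The work goes in short steps, Python scripts to look and compute and a tool call to move; the robot and the scene stay as the last step left them, time stands still between calls to the robot, and variables do not carry over. Pictures are saved under pics/ and viewed, at most 10 in all, crops included, and the job is handed in when it is done.

Besides the shell and the picture viewer there is one more tool, called after ">>>" by a JSON object that holds its "api" and its "payload". play_rows: Moves the arm, as the interface text tells. Its arguments: {"type":"object","properties":{"plan":{"type":"array","items":{"type":"array"}}},"required":["plan"]}

```bash
mkdir -p pics; ls; cat > h.py <<'E'
from bench import *
import numpy as np, cv2
def pts(c):
    K=np.array(c["intrinsics"]);R,_=cv2.Rodrigues(np.array(c["rvec"],float));t=np.array(c["tvec"],float).ravel()
    z=c["range_z"];v,u=np.mgrid[:480,:640]
    p=np.stack([(u-K[0,2])/K[0,0]*z,(v-K[1,2])/K[1,1]*z,z],-1)
    w=(p-t)@R
    w[z==0]=np.nan
    return w
E
python3 - <<'E'
from h import *
for n in("top","side"):
    c=camera(n);cv2.imwrite(f"pics/{n}0.png",c["image"][:,:,::-1]);w=pts(c)
    R,_=cv2.Rodrigues(np.array(c["rvec"],float));print(n,"cam pos",-R.T@np.array(c["tvec"]).ravel(),"axis",R[2])
    for l in("large_housing","small_housing","vise","roller","cradle","sleeve","collar"):
        for d in masks_of(c,l):
            p=w[d["mask"]];p=p[~np.isnan(p[:,0])]
            if len(p)<5:continue
            zt=np.percentile(p[:,2],98);tp=p[p[:,2]>zt-.004]
            col=c["image"][d["mask"]].mean(0).astype(int)
            print(l,round(d["conf"],2),np.round(d["rect"]),"min",p.min(0).round(3),"max",p.max(0).round(3),"ztop",zt.round(3),"topctr",((tp.min(0)+tp.max(0))/2).round(3),col)
o=get_obs();print({k:o[k] for k in("time_s","eef_pos","eef_rot","opening")})
E
```

```text
pics
top cam pos [0.4836146  0.05465403 1.05557927] axis [ 0.09329057 -0.03889409 -0.99487895]
large_housing 0.89 [216. 176.  32.  32.] min [ 0.704  0.209 -0.004] max [0.765 0.279 0.045] ztop 0.042 topctr [0.734 0.239 0.042] [143 104  47]
large_housing 0.79 [259. 183.  31.  33.] min [ 0.694  0.112 -0.004] max [0.766 0.177 0.044] ztop 0.042 topctr [0.724 0.143 0.041] [150 119 126]
large_housing 0.69 [228. 230.  31.  31.] min [ 0.588  0.18  -0.004] max [0.649 0.248 0.044] ztop 0.042 topctr [0.619 0.21  0.041] [53 50 43]
small_housing 0.95 [143. 318.  28.  20.] min [ 0.397  0.352 -0.004] max [0.443 0.416 0.063] ztop 0.062 topctr [0.422 0.374 0.06 ] [51 49 43]
vise 0.82 [462. 269.  71. 112.] min [ 0.421 -0.395 -0.006] max [ 0.67  -0.235  0.189] ztop 0.172 topctr [ 0.569 -0.29   0.179] [69 70 70]
vise 0.28 [145. 319.  26.  21.] min [ 0.398  0.352 -0.   ] max [0.443 0.404 0.063] ztop 0.062 topctr [0.422 0.374 0.06 ] [46 45 40]
roller 0.73 [317. 272.  27. 183.] min [ 0.34  -0.008 -0.001] max [0.724 0.042 0.116] ztop 0.112 topctr [0.528 0.018 0.112] [141 149 152]
cradle 0.77 [316. 275.  45. 
[... 1353 characters left out ...]
 [ 0.34  -0.125 -0.005] max [0.794 0.063 0.113] ztop 0.111 topctr [0.527 0.02  0.11 ] [171 165 151]
sleeve 0.61 [320. 342.  36.  44.] min [ 0.423  0.155 -0.001] max [0.481 0.245 0.073] ztop 0.071 topctr [0.453 0.214 0.07 ] [166 148  72]
sleeve 0.24 [287. 414.  29.  41.] min [ 0.399  0.315 -0.002] max [0.46  0.397 0.063] ztop 0.061 topctr [0.421 0.374 0.06 ] [36 35 34]
collar 0.93 [231. 372.  26.  23.] min [ 0.548  0.32  -0.001] max [0.602 0.365 0.02 ] ztop 0.019 topctr [0.57  0.344 0.017] [162 165 169]
{'time_s': 0.8, 'eef_pos': array([ 0.2577369 , -0.51400031,  0.23129297]), 'eef_rot': array([-2.84369899e-06,  9.73119818e-01,  2.30299414e-01, -7.15634993e-06]), 'opening': 1.001272091762957}
```

View pics/top0.png

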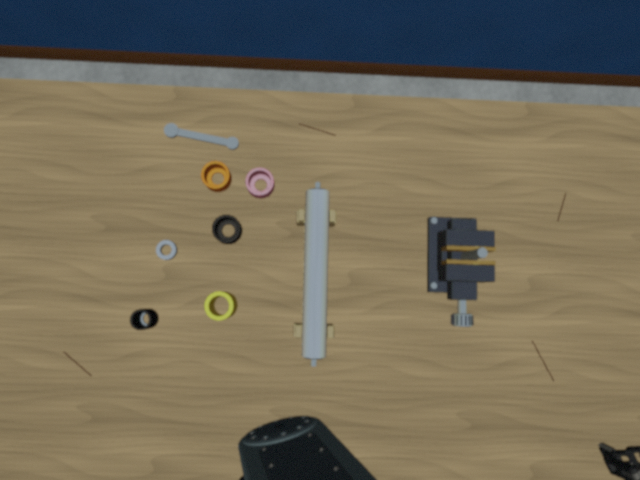

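View pics/side0.png

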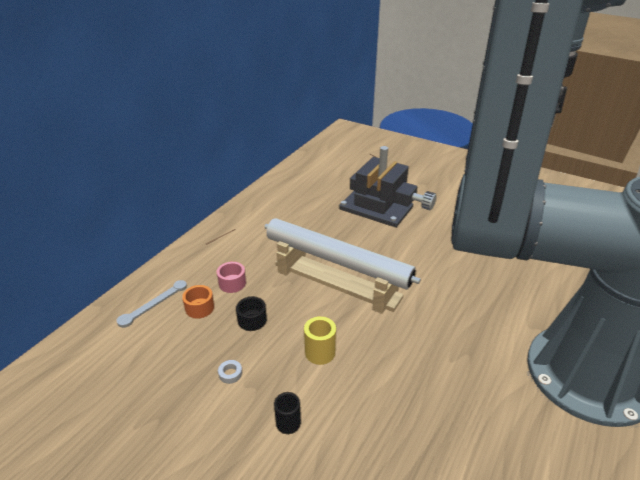

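The top view shows the black large housing at (228,230), the small one at (145,318) and the shaft end at (483,254). The side view has them at (252,313), (287,412) and (384,158), and shows that the orange and pink cups are the look-alikes. Next I'll refine the centres.

```bash
cat >> h.py <<'E'
from scipy.optimize import least_squares
def rim(p,zlo,zhi,ri,ro):
    q=p[(p[:,2]>zlo)&(p[:,2]<zhi)][:,:2]
    c0=(q.min(0)+q.max(0))/2
    f=lambda c:(lambda r:np.maximum(r-ro,0)+np.maximum(ri-r,0))(np.hypot(*(q-c).T))
    s=least_squares(f,c0,loss="soft_l1",f_scale=.001);return s.x.round(4),len(q),float(np.mean(f(s.x))*1e3)
def near(w,x,y,r=.06):
    p=w.reshape(-1,3);p=p[~np.isnan(p[:,0])];return p[np.hypot(p[:,0]-x,p[:,1]-y)<r]
def tool(target,frm=None):
    o=get_obs();q=np.array(o["eef_rot"]);from scipy.spatial.transform import Rotation as Ro
    R=Ro.from_quat(q[[1,2,3,0]]).as_matrix();p=np.array(o["eef_pos"]) if frm is None else np.array(frm)
    return (R.T@(np.array(target)-p)/.4).round(4)
E
python3 - <<'E'
from h import *
for n in("top","side"):
    w=pts(camera(n))
    print(n,"large",rim(near(w,.619,.211,.05),.036,.05,.0245,.031),"small",rim(near(w,.422,.374,.05),.055,.07,.017,.022))
    print("table z",np.nanmedian(near(w,.5,.3,.05)[:,2]).round(4))
    p=near(w,.57,-.29,.1);
    for lo,hi in((.14,.17),(.17,.178),(.178,.2)):
        s=p[(p[:,2]>lo)&(p[:,2]<hi)];print("shaft",lo,len(s),s.min(0).round(3) if len(s) else 0,s.max(0).round(3) if len(s) else 0)
    p=w.reshape(-1,3);r=p[(p[:,2]>.1)&(abs(p[:,1]-.018)<.05)&(abs(p[:,0]-.53)<.2)]
    print("roller line",np.polyfit(r[:,0],r[:,1],1),r.min(0).round(3),r.max(0).round(3))
for t in((.45,-.1,.25),(.46,.28,.25),(.422,.374,.25)):print(t,tool(t))
E
```

```text
top large (array([0.6189, 0.2109]), 235, 0.01373650720792552) small (array([0.4215, 0.3739]), 156, 0.013708454646528031)
table z -0.0004
shaft 0.14 55 [ 0.56  -0.291  0.14 ] [ 0.577 -0.28   0.17 ]
shaft 0.17 18 [ 0.56  -0.288  0.171] [ 0.577 -0.28   0.178]
shaft 0.178 95 [ 0.56  -0.3    0.178] [ 0.579 -0.281  0.188]
roller line [0.00331097 0.01610611] [ 0.356 -0.004  0.1  ] [0.699 0.04  0.115]
side large (array([0.6183, 0.2116]), 254, 0.08137942017639158) small (array([0.4209, 0.3746]), 261, 0.04101222928568811)
table z 0.0001
shaft 0.14 89 [ 0.56  -0.296  0.14 ] [ 0.578 -0.278  0.17 ]
shaft 0.17 21 [ 0.559 -0.297  0.17 ] [ 0.579 -0.279  0.178]
shaft 0.178 44 [ 0.56  -0.301  0.178] [ 0.58  -0.279  0.187]
roller line [0.0075321  0.01980495] [ 0.356 -0.001  0.1  ] [0.698 0.041 0.114]
(0.45, -0.1, 0.25) [ 0.8936 -0.7098 -0.0468]
(0.46, 0.28, 0.25) [ 1.3418 -1.5478 -0.0468]
(0.422, 0.374, 0.25) [ 1.3622 -1.8004 -0.0468]
```

>>> {"api": "play_rows", "payload": {"plan": [[85,[0.89,-0.71,-0.05],0],[85,[0.89,-0.71,-0.05],0],[85,[0.89,-0.71,-0.05],0],[85,[0.89,-0.71,-0.05],0],[85,[0.89,-0.71,-0.05],0],[85,[0.89,-0.71,-0.05],0],[85,[0.89,-0.71,-0.05],0],[85,[0.89,-0.71,-0.05],0],[85,[0.89,-0.71,-0.05],0],[85,[0.89,-0.71,-0.05],0]]}}

```text
time_s: 1.9
eef_pos: [0.4501, -0.0959, 0.2519]
eef_rot: [-0.0, 0.972, 0.233, 0.001]
wrist_force: [-0.6, -0.1, 0.9]
opening: 0.994
grasp_force: 0.0
```

```bash
python3 -c "
from h import *
print(tool((.46,.25,.25)),tool((.4212,.3742,.25)),get_obs()['q'],get_obs()['eef_pos'])"
```

```text
[ 0.4145 -0.7595  0.0057] [ 0.4689 -1.0802  0.0059] [-4.70090364e-01 -1.04332627e-01  1.85962954e+00  1.75260403e-03
  1.38534172e+00  6.29373835e-01] [ 0.45011611 -0.09594585  0.251881  ]
```

>>> {"api": "play_rows", "payload": {"plan": [[85,[0.45,-0.95,0.0],0],[85,[0.45,-0.95,0.0],0],[85,[0.45,-0.95,0.0],0],[85,[0.45,-0.95,0.0],0],[85,[0.45,-0.95,0.0],0],[85,[0.45,-0.95,0.0],0],[85,[0.45,-0.95,0.0],0],[85,[0.45,-0.95,0.0],0],[85,[0.45,-0.95,0.0],0],[85,[0.45,-0.95,0.0],0]]}}

```text
time_s: 2.9
eef_pos: [0.439, 0.3218, 0.251]
eef_rot: [-0.0, 0.973, 0.232, -0.0]
wrist_force: [-0.6, -1.0, -0.1]
opening: 0.993
grasp_force: 0.0
```

>>> {"api": "play_rows", "payload": {"plan": [[85,[0,0,0],0],[85,[0,0,0],0]]}}

```text
time_s: 3.1
eef_pos: [0.4396, 0.3185, 0.2512]
eef_rot: [0.0, 0.973, 0.23, -0.0]
wrist_force: [-0.3, -0.7, -0.2]
opening: 0.991
grasp_force: 0.0
```

```bash
python3 -c "
from h import *
print(tool((.4212,.3742,.085)),tool((.4212,.3742,.04)),get_obs()['q'],get_obs()['eef_pos'],get_obs()['eef_rot'])"
```

```text
[ 0.0214 -0.1454  0.4153] [ 0.0214 -0.1454  0.5278] [ 4.08486801e-01  9.23915374e-02  1.66544408e+00 -4.87862966e-04
  1.38420819e+00  1.51591243e+00] [0.43958085 0.31845984 0.25115071] [ 2.75625923e-04  9.73270334e-01  2.29662247e-01 -1.79904652e-04]
```

>>> {"api": "play_rows", "payload": {"plan": [[85,[0.0214,-0.1454,0.1],0],[85,[0.0214,-0.1454,0.2],0],[85,[0.0214,-0.1454,0.3],0],[85,[0.0214,-0.1454,0.4],0],[85,[0.0214,-0.1454,0.45],0],[85,[0.0214,-0.1454,0.5],0],[85,[0.0214,-0.1454,0.528],0],[85,[0.0214,-0.1454,0.528],0],[85,[0.0214,-0.1454,0.528],0]]}}

```text
time_s: 4.0
eef_pos: [0.4217, 0.3753, 0.0409]
eef_rot: [-0.0, 0.973, 0.23, 0.0]
wrist_force: [0.8, 0.6, 0.2]
opening: 0.997
grasp_force: 0.0
```

```bash
python3 -c "
from h import *
print(tool((.4212,.3742,.04)),get_obs()['eef_pos'])
c=camera('side');cv2.imwrite('pics/s1.png',cv2.resize(c['image'][300:480,180:420,::-1],None,fx=3,fy=3))"
```

```text
[-0.0023  0.0019  0.0022] [0.42168349 0.37531359 0.04089312]
```

View pics/s1.png

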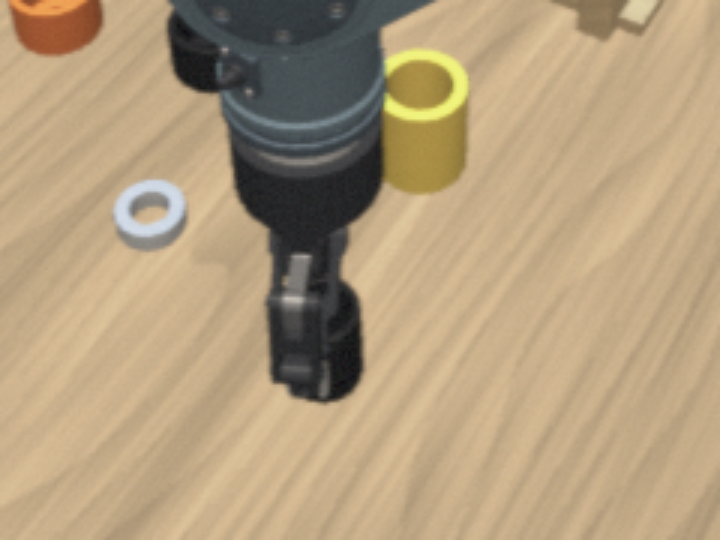

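The fingers straddle the small housing at about (310,330) in the crop. I'll go 4 mm lower and close.

>>> {"api": "play_rows", "payload": {"plan": [[85,[0,0,0.011],0],[85,[0,0,0.011],0],[40,[0,0,0.011],0],[40,[0,0,0.011],0],[40,[0,0,0.011],0],[40,[0,0,0.011],0],[40,[0,0,0.011],0],[40,[0,0,0.011],0],[40,[0,0,0.011],0],[40,[0,0,0.011],0]]}}

```text
time_s: 5.05
eef_pos: [0.4213, 0.3757, 0.0363]
eef_rot: [-0.0, 0.973, 0.23, 0.0]
wrist_force: [0.2, -1.4, 5.3]
opening: 0.49
grasp_force: 60.5
```

>>> {"api": "play_rows", "payload": {"plan": [[40,[0,0,0],0],[40,[0,0,-0.02],0],[40,[0,0,-0.06],0],[40,[0,0,-0.12],0],[40,[0,0,-0.2],0],[40,[0,0,-0.25],0],[40,[0,0,-0.25],0],[40,[0,0,-0.25],0]]}}

```text
time_s: 5.85
eef_pos: [0.4206, 0.3756, 0.1355]
eef_rot: [-0.0, 0.973, 0.23, 0.0]
wrist_force: [-0.3, 0.7, -2.0]
opening: 0.485
grasp_force: 60.7
```

```bash
cat > look.py <<'E'
from h import *
o=get_obs();print(o["eef_pos"],o["opening"],o["grasp_force"],o["eef_rot"])
for n in("side","top"):
    c=camera(n);w=pts(c)
    for l in("small_housing","large_housing"):
        for d in masks_of(c,l)[:3]:
            p=w[d["mask"]];p=p[~np.isnan(p[:,0])]
            if len(p)<5:continue
            print(n,l,round(d["conf"],2),np.round(d["rect"]),p.min(0).round(3),p.max(0).round(3),c["image"][d["mask"]].mean(0).astype(int))
E
python3 look.py; python3 -c "
from h import *
c=camera('side');cv2.imwrite('pics/s2.png',cv2.resize(c['image'][260:460,180:420,::-1],None,fx=3,fy=3))"
```

```text
[0.42057386 0.37561298 0.13547082] 0.4854906138375198 60.73949386132881 [-8.22749089e-05  9.73111475e-01  2.30334647e-01  1.94192216e-05]
side small_housing 0.74 [285. 378.  30.  40.] [0.398 0.356 0.102] [0.434 0.407 0.161] [39 37 35]
side small_housing 0.71 [364. 276. 116.  71.] [ 0.326 -0.124 -0.004] [0.637 0.405 0.439] [185 179 161]
side large_housing 0.95 [248. 316.  16.  35.] [ 0.593  0.164 -0.002] [0.674 0.243 0.044] [36 35 34]
side large_housing 0.79 [200. 300.  33.  31.] [0.703 0.212 0.   ] [0.765 0.271 0.044] [171 100  57]
side large_housing 0.76 [232. 277.  26.  31.] [ 0.692  0.077 -0.   ] [0.757 0.176 0.044] [170 109 120]
top small_housing 0.47 [130. 327.  21.  18.] [ 0.382  0.339 -0.003] [0.423 0.433 0.268] [36 34 30]
top large_housing 0.87 [259. 185.  29.  34.] [ 0.694  0.113 -0.005] [0.755 0.179 0.045] [152 121 127]
top large_housing 0.68 [216. 177.  29.  35.] [ 0.705  0.209 -0.005] [0.766 0.27  0.044] [145 104  46]
top large_housing 0.56 [228. 229.  34.  35.] [ 0.588  0.18  -0.006] [0.655 0.25  0.045] [55 52 45]
```

View pics/s2.png

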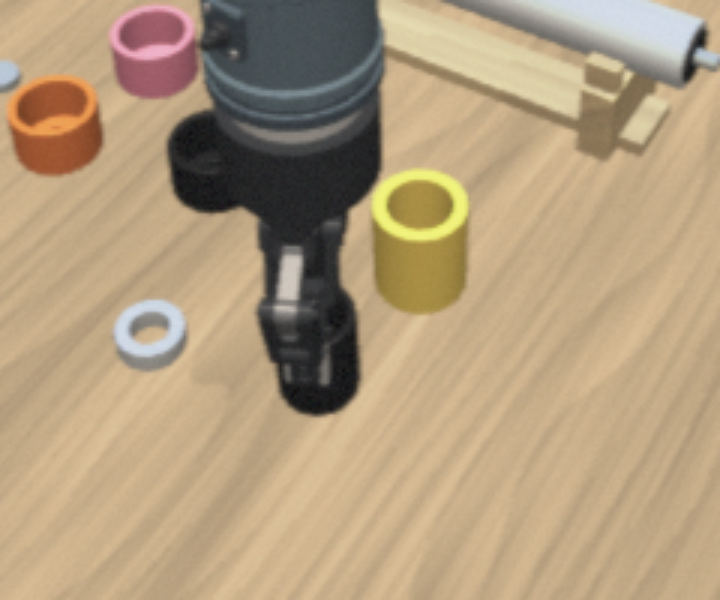

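The housing is held and lifted at about (320,350), near upright. Before inserting, I'll check the fingertip height from the depth image.

```bash
python3 - <<'E'
from h import *
o=get_obs();e=np.array(o["eef_pos"]);d=np.array([.448,-.894])
w=pts(camera("side"));p=near(w,e[0],e[1],.08);p=p[p[:,2]>.06]
rel=p-e;a=rel[:,:2]@d;b=rel[:,:2]@np.array([.894,.448])
print("housing min z",np.percentile(p[np.hypot(a,b)<.0225][:,2],[0,2,5]))
for lo,hi in((-.024,-.021),(-.027,-.024),(-.03,-.027),(-.033,-.03),(-.036,-.033),(-.04,-.036),(-.05,-.04)):
    m=(a>=lo)&(a<hi);z=np.sort(p[m][:,2]);print(lo,hi,m.sum(),z[:12].round(3), np.round([b[m].min(),b[m].max()],3) if m.any() else 0)
E
```

```text
housing min z [0.10096274 0.10446543 0.10777826]
-0.024 -0.021 339 [0.109 0.114 0.116 0.117 0.126 0.129 0.129 0.146 0.205 0.205 0.205 0.206] [-0.033  0.037]
-0.027 -0.024 441 [0.137 0.139 0.139 0.14  0.141 0.141 0.142 0.143 0.144 0.144 0.146 0.146] [-0.032  0.037]
-0.03 -0.027 526 [0.14  0.143 0.144 0.144 0.146 0.148 0.148 0.151 0.152 0.152 0.152 0.16 ] [-0.029  0.033]
-0.033 -0.03 620 [0.144 0.145 0.145 0.146 0.146 0.147 0.148 0.149 0.149 0.149 0.149 0.15 ] [-0.026  0.035]
-0.036 -0.033 983 [0.145 0.147 0.147 0.148 0.148 0.148 0.149 0.149 0.149 0.15  0.15  0.15 ] [-0.022  0.029]
-0.04 -0.036 1231 [0.163 0.233 0.235 0.236 0.237 0.239 0.239 0.24  0.241 0.242 0.242 0.242] [-0.068  0.029]
-0.05 -0.04 473 [0.186 0.187 0.187 0.189 0.189 0.189 0.189 0.19  0.191 0.191 0.191 0.191] [-0.067  0.04 ]
```

```bash
python3 -c "
from h import *
print(tool((.6190,.2113,.135)))"
```

```text
[ 2.597e-01  5.892e-01 -4.000e-04]
```

>>> {"api": "play_rows", "payload": {"plan": [[40,[0.03,0.06,0],0],[40,[0.07,0.16,0],0],[40,[0.115,0.26,0],0],[40,[0.16,0.36,0],0],[40,[0.2,0.45,0],0],[40,[0.235,0.53,0],0],[40,[0.25,0.57,0],0],[40,[0.26,0.589,0],0],[40,[0.26,0.589,0],0],[40,[0.26,0.589,0],0]]}}

```text
time_s: 7.25
eef_pos: [0.6183, 0.2127, 0.1354]
eef_rot: [-0.0, 0.973, 0.231, -0.001]
wrist_force: [-0.4, -0.4, -1.1]
opening: 0.486
grasp_force: 60.8
```

>>> {"api": "play_rows", "payload": {"plan": [[40,[0,0,0],0],[40,[0,0,0],0]]}}

```text
time_s: 7.45
eef_pos: [0.6186, 0.2128, 0.1358]
eef_rot: [-0.0, 0.973, 0.231, -0.0]
wrist_force: [-0.1, 0.1, -1.7]
opening: 0.482
grasp_force: 60.8
```

```bash
python3 - <<'E'
from h import *
print(tool((.6190,.2113,.135)),get_obs()["eef_pos"])
e=get_obs()["eef_pos"]
w=pts(camera("side"));p=near(w,.6186,.2112,.06)
print("large",rim(p[np.hypot(p[:,0]-.6186,p[:,1]-.2112)<.036],.035,.05,.0245,.031))
# small outer wall below fingers
q=p[(p[:,2]>.103)&(p[:,2]<.13)&(np.hypot(p[:,0]-e[0],p[:,1]-e[1])<.03)][:,:2]
for k in (0,1):
    s=least_squares(lambda c:np.hypot(*(q-c).T)-.022,e[:2],loss="soft_l1",f_scale=.001)
print("small",s.x.round(4),len(q),np.abs(s.fun).mean())
E
```

```text
[-0.0007  0.0038  0.0019] [0.61857251 0.2127716  0.13577869]
large (array([0.6183, 0.2117]), 272, 0.07977450462684389)
small [0.6189 0.2109] 227 0.000803703930885572
```

>>> {"api": "play_rows", "payload": {"plan": [[40,[0,0,0.05],0],[40,[0,0,0.1],0],[40,[0,0,0.13],0],[40,[0,0,0.145],0],[40,[0,0,0.155],0],[40,[0,0,0.165],0],[40,[0,0,0.175],0],[40,[0,0,0.185],0],[40,[0,0,0.185],0]]}}

```text
time_s: 8.4
eef_pos: [0.6191, 0.2116, 0.0612]
eef_rot: [-0.0, 0.973, 0.23, -0.0]
wrist_force: [0.1, -0.5, -1.2]
opening: 0.482
grasp_force: 60.8
```

>>> {"api": "play_rows", "payload": {"plan": [[40,[0,0,0.01],0],[40,[0,0,0.02],0],[40,[0,0,0.03],0],[40,[0,0,0.038],0],[40,[0,0,0.043],0],[40,[0,0,0.046],0],[40,[0,0,0.046],0]]}}

```text
time_s: 9.1
eef_pos: [0.6193, 0.2116, 0.0431]
eef_rot: [-0.0, 0.973, 0.23, -0.0]
wrist_force: [-0.4, 0.6, -2.0]
opening: 0.483
grasp_force: 60.8
```

>>> {"api": "play_rows", "payload": {"plan": [[40,[0,0,0.002],0],[40,[0,0,0.003],0],[40,[0,0,0.003],0],[40,[0,0,0.003],0]]}}

```text
time_s: 9.5
eef_pos: [0.6196, 0.2117, 0.0424]
eef_rot: [0.0, 0.973, 0.23, 0.0]
wrist_force: [0.1, -0.8, 1.0]
opening: 0.482
grasp_force: 60.9
```

>>> {"api": "play_rows", "payload": {"plan": [[50,[0,0,0],0],[50,[0,0,0],0],[60,[0,0,0],0],[85,[0,0,0],0],[85,[0,0,0],0],[85,[0,0,0],0],[85,[0,0,0],0],[85,[0,0,0],0]]}}

```text
time_s: 10.3
eef_pos: [0.6194, 0.2117, 0.0421]
eef_rot: [0.0, 0.973, 0.23, -0.0]
wrist_force: [-0.3, -0.1, 0.6]
opening: 0.996
grasp_force: 0.0
```

>>> {"api": "play_rows", "payload": {"plan": [[85,[0,0,-0.06],0],[85,[0,0,-0.15],0],[85,[0,0,-0.25],0],[85,[0,0,-0.25],0],[85,[0,0,-0.25],0]]}}

```text
time_s: 10.8
eef_pos: [0.6203, 0.2118, 0.1437]
eef_rot: [0.0, 0.973, 0.23, 0.002]
wrist_force: [-0.5, 0.2, -0.3]
opening: 0.997
grasp_force: 0.0
```

```bash
python3 - <<'E'
from h import *
o=get_obs();print(o["eef_pos"],o["opening"])
c=camera("side");w=pts(c);p=near(w,.6186,.2112,.04)
print("large",rim(p[np.hypot(p[:,0]-.6186,p[:,1]-.2112)<.036],.036,.047,.0245,.031))
print("small",rim(p,.058,.075,.017,.022),np.percentile(p[(p[:,2]<.08)][:,2],[90,98]))
print(tool((.6186,.2114,.007)))
cv2.imwrite('pics/s3.png',cv2.resize(c['image'][200:400,140:380,::-1],None,fx=3,fy=3))
E
```

```text
[0.62031745 0.21182302 0.14366954] 0.9974303152352765
large (array([0.6202, 0.2099]), 297, 2.015342741787128)
small (array([0.6189, 0.2109]), 207, 0.1533589129140226) [0.06347355 0.06670084]
[-1.30e-03 -1.00e-04  3.37e-01]
```

View pics/s3.png

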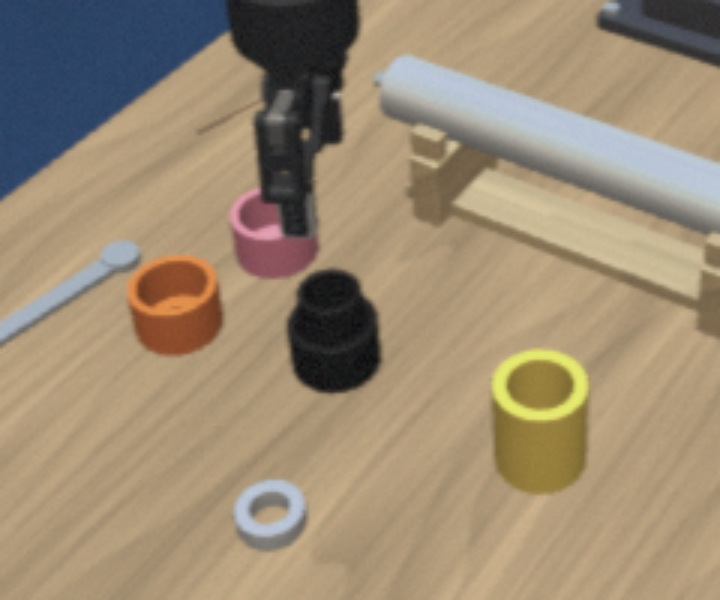

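The pair shows at about (335,330) in the crop, with the small rim at 66.7 mm, so it is seated. Next I'll grasp the large housing.

>>> {"api": "play_rows", "payload": {"plan": [[85,[-0.002,0,0.08],0],[85,[-0.002,0,0.16],0],[85,[-0.002,0,0.22],0],[85,[-0.002,0,0.27],0],[85,[-0.002,0,0.3],0],[85,[-0.002,0,0.32],0],[85,[-0.002,0,0.335],0],[85,[-0.002,0,0.335],0],[85,[-0.002,0,0.335],0]]}}

```text
time_s: 11.75
eef_pos: [0.6193, 0.2114, 0.0089]
eef_rot: [0.0, 0.973, 0.23, 0.001]
wrist_force: [1.0, 0.1, 0.6]
opening: 0.996
grasp_force: 0.0
```

>>> {"api": "play_rows", "payload": {"plan": [[75,[0,0,0],0],[68,[0,0,0],0],[64,[0,0,0],0],[58,[0,0,0],0],[58,[0,0,0],0],[58,[0,0,0],0],[58,[0,0,0],0],[58,[0,0,0],0]]}}

```text
time_s: 12.55
eef_pos: [0.6193, 0.2113, 0.0094]
eef_rot: [0.0, 0.973, 0.23, 0.001]
wrist_force: [-1.7, -1.3, 6.1]
opening: 0.717
grasp_force: 64.9
```

>>> {"api": "play_rows", "payload": {"plan": [[58,[0,0,-0.01],0],[58,[0,0,-0.03],0],[58,[0,0,-0.07],0],[58,[0,0,-0.13],0],[58,[0,0,-0.2],0],[58,[0,0,-0.3],0],[58,[0,0,-0.4],0],[58,[0,0,-0.48],0],[58,[0,0,-0.53],0],[58,[0,0,-0.53],0]]}}

```text
time_s: 13.55
eef_pos: [0.6209, 0.2117, 0.2258]
eef_rot: [0.0, 0.973, 0.23, 0.004]
wrist_force: [-0.4, 0.4, -1.4]
opening: 0.715
grasp_force: 65.6
```

```bash
python3 - <<'E'
from h import *
o=get_obs();e=np.array(o["eef_pos"]);print(e,o["opening"],o["grasp_force"],o["eef_rot"])
c=camera("side");w=pts(c);p=near(w,e[0],e[1],.05)
print("z",np.sort(p[(p[:,2]>.1)][:,2])[[0,5,20]])
print("target",tool((.570,-.2905,.221)))
cv2.imwrite('pics/s4.png',cv2.resize(c['image'][170:350,150:390,::-1],None,fx=3,fy=3))
E
```

```text
[0.6209312  0.2117458  0.22580609] 0.7154858395926748 65.56125668808818 [3.40394840e-04 9.73087826e-01 2.30393194e-01 4.35236688e-03]
z [0.2160485  0.21684071 0.21839109]
target [-0.6737  1.0661  0.003 ]
```

View pics/s4.png

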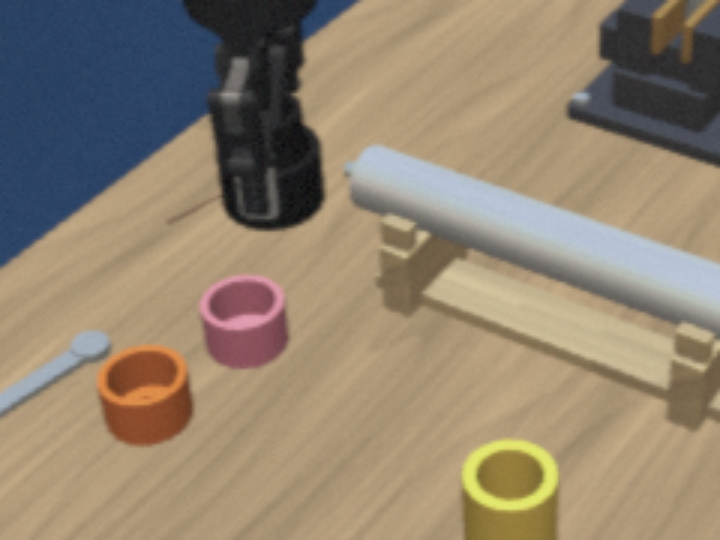

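The pair is held at about (270,170) in the crop, with its underside at 0.216 m. Next I'll carry it across smoothly.

>>> {"api": "play_rows", "payload": {"plan": [[58,[-0.01,0.02,0],0],[58,[-0.04,0.06,0],0],[58,[-0.08,0.12,0],0],[58,[-0.12,0.19,0],0],[58,[-0.165,0.26,0],0],[58,[-0.21,0.33,0],0],[58,[-0.25,0.4,0],0],[58,[-0.29,0.46,0],0],[58,[-0.32,0.51,0],0],[58,[-0.34,0.54,0],0]]}}

```text
time_s: 14.6
eef_pos: [0.5924, -0.0449, 0.2179]
eef_rot: [-0.001, 0.973, 0.229, -0.002]
wrist_force: [-0.4, 0.5, -2.0]
opening: 0.715
grasp_force: 65.6
```

```bash
python3 -c "
from h import *
o=get_obs();print(o['eef_pos'],o['eef_rot'],o['q'],tool((.570,-.2905,.222)))"
```

```text
[ 0.59242769 -0.04486453  0.21788429] [-6.83911458e-04  9.73339620e-01  2.29360801e-01 -1.77199087e-03] [-2.74897325e-01  2.37144612e-01  1.56783243e+00 -5.36665859e-04
  1.34037832e+00  8.33179849e-01] [-0.3244  0.5244 -0.0104]
```

>>> {"api": "play_rows", "payload": {"plan": [[58,[-0.02,0.03,-0.005],0],[58,[-0.05,0.08,-0.01],0],[58,[-0.09,0.14,-0.01],0],[58,[-0.13,0.21,-0.01],0],[58,[-0.17,0.28,-0.01],0],[58,[-0.21,0.35,-0.01],0],[58,[-0.25,0.41,-0.01],0],[58,[-0.285,0.46,-0.01],0],[58,[-0.305,0.5,-0.01],0],[58,[-0.315,0.515,-0.01],0]]}}

```text
time_s: 15.6
eef_pos: [0.5734, -0.2847, 0.2236]
eef_rot: [-0.0, 0.973, 0.23, -0.0]
wrist_force: [-0.1, 0.0, -2.5]
opening: 0.716
grasp_force: 65.7
```

>>> {"api": "play_rows", "payload": {"plan": [[58,[0,0,0],0],[58,[0,0,0],0],[58,[0,0,0],0],[58,[0,0,0],0]]}}

```text
time_s: 16.0
eef_pos: [0.5739, -0.2823, 0.2242]
eef_rot: [-0.0, 0.973, 0.231, 0.0]
wrist_force: [0.6, -0.1, -1.9]
opening: 0.716
grasp_force: 65.7
```

```bash
cat > fin.py <<'E'
from h import *
o=get_obs();e=np.array(o['eef_pos']);print(e,o['eef_rot'],o['grasp_force'],tool((.570,-.2905,.2064)))
for n in("side","top"):
    w=pts(camera(n));p=near(w,e[0],e[1],.05)
    for nm,lo,hi,R in(("large",-.009,.028,.031),("small",.034,.056,.022)):
        q=p[(p[:,2]>e[2]+lo)&(p[:,2]<e[2]+hi)][:,:2]
        q=q[abs((q-e[:2])@np.array([.894,.448]))<.04]
        if len(q)<20: print(n,nm,len(q));continue
        s=least_squares(lambda c:np.hypot(*(q-c).T)-R,e[:2],loss="cauchy",f_scale=.0007);print(n,nm,s.x.round(4),len(q),np.median(abs(s.fun)).round(4))
    s=p[(p[:,2]>.14)&(p[:,2]<.186)&(np.hypot(p[:,0]-.57,p[:,1]+.29)<.02)]
    if len(s)>15:
        f=least_squares(lambda c:np.hypot(*(s[:,:2]-c).T)-.010,[.57,-.29],loss="cauchy",f_scale=.0007);print(n,"shaft",f.x.round(4),len(s),s[:,2].max())
    z=p[p[:,2]>.19][:,2]; print("lowest held",np.sort(z)[[0,5,20]].round(4))
E
python3 fin.py
```

```text
[ 0.57391335 -0.28233504  0.22417012] [-8.47464317e-05  9.72967892e-01  2.30940407e-01  4.66182692e-05] 65.6847969442606 [-0.0179  0.0138  0.0444]
side large [ 0.5736 -0.2833] 348 0.0015
side small [ 0.5745 -0.284 ] 118 0.0016
side shaft [ 0.5699 -0.2923] 148 0.1859879438717239
lowest held [0.2151 0.2163 0.2185]
top large [ 0.5731 -0.2826] 183 0.0005
top small [ 0.5725 -0.2827] 54 0.0006
lowest held [0.213  0.2175 0.2209]
```

>>> {"api": "play_rows", "payload": {"plan": [[58,[-0.009,0.007,0],0],[58,[-0.018,0.014,0],0],[58,[-0.018,0.014,0.01],0],[58,[-0.018,0.014,0.02],0],[58,[-0.018,0.014,0.03],0],[58,[-0.018,0.014,0.04],0],[58,[-0.018,0.014,0.045],0],[58,[-0.018,0.014,0.045],0],[58,[-0.018,0.014,0.045],0],[58,[-0.018,0.014,0.045],0]]}}

```text
time_s: 17.1
eef_pos: [0.5699, -0.2917, 0.2064]
eef_rot: [0.0, 0.973, 0.23, 0.0]
wrist_force: [0.8, 0.4, -2.0]
opening: 0.711
grasp_force: 65.7
```

```bash
python3 fin.py; python3 -c "
from h import *
c=camera('side');cv2.imwrite('pics/s5.png',cv2.resize(c['image'][80:260,290:530,::-1],None,fx=3,fy=3))"
```

```text
[ 0.56988276 -0.29169737  0.20637128] [1.91127538e-04 9.73111595e-01 2.30334024e-01 1.58445810e-04] 65.69852186366916 [ 0.0016 -0.0025 -0.0001]
side large [ 0.5698 -0.2926] 335 0.0013
side small [ 0.5698 -0.2928] 115 0.002
side shaft [ 0.5706 -0.2926] 132 0.18558462602375406
lowest held [0.198  0.1986 0.2001]
top large [ 0.5689 -0.2918] 167 0.0004
top small [ 0.568  -0.2912] 53 0.0007
lowest held [0.1968 0.1996 0.2049]
```

View pics/s5.png

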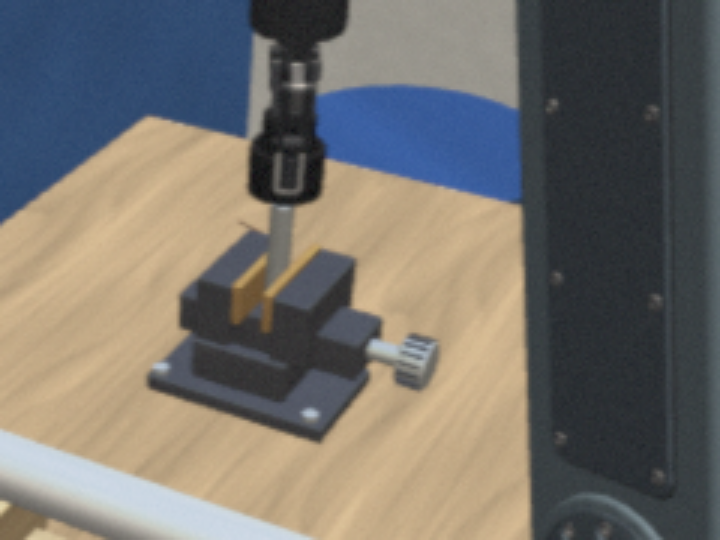

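The pair sits over the shaft at about (285,180) in the crop, with a gap below it, and it is centred within about 2 mm. I'll let it settle and then hand in.

>>> {"api": "play_rows", "payload": {"plan": [[58,[0.001,-0.001,0],0],[58,[0.001,-0.001,0],0],[58,[0.001,-0.001,0],0],[58,[0.001,-0.001,0],0],[58,[0.001,-0.001,0],0]]}}

```text
time_s: 17.75
eef_pos: [0.5699, -0.2911, 0.2061]
eef_rot: [-0.0, 0.973, 0.23, -0.0]
wrist_force: [1.1, -0.1, -2.1]
opening: 0.717
grasp_force: 65.7
```

```bash
python3 -c "
from h import *
o=get_obs();print(o['eef_pos'],np.abs(o['dq']).max(),o['grasp_force'])
if abs(o['eef_pos'][0]-.57)<.003 and abs(o['eef_pos'][1]+.291)<.003: print(hand_in())"
```

```text
[ 0.56990883 -0.29106714  0.20607752] 0.0011618765761159302 65.69820256903768
the job is handed in; nothing more can be done
None
```

The job is handed in, verdict not returned: the small housing is seated in the large one, and the arm holds the pair still and upright by the large housing, centred on the shaft to about 2 mm with its underside about 12 mm above the shaft's end, after 17.8 s on the robot's clock.

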